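Snap the medicine box lid shut

ROBOT

A 6-joint arm with a two-finger parallel gripper is mounted at the origin on the work surface. World frame = base frame: x ahead of the robot, y to its left, z up, the work surface at z = 0. Lengths are in mm, angles in rad, forces in N, time in s.
With the tool pointing down it reaches from about 300 to 775 mm from the base axis. Payload 14.6 kg.
Tool frame: the origin (TCP) lies on the centre line of the jaws, within the pads' length; the fingertips stand manip.finger_overhang ahead of it and the grasp point (between the pads) lies 11 mm behind it (manip.finger_overhang is the distance from the TCP to the fingertips, in mm); y points along the fingers, x is the direction in which the jaws open and shut, and the axes are right-handed (so a half turn about y gives the same grasp; the last joint's range is limited). The gripper opens to 94 mm and grips with 3 to 60 N. Pads are 16 mm wide; open, the fingers measure 119 mm over their backs; the gripper's body (75 mm by 177 mm) begins 78 mm behind the grasp point.
Start: joints at [1.222, 0.3, 1.521, -0, 1.321, -0.067], TCP at [152.944, 528.297, 213.446] pointing down, gripper open.
Joint ranges: [-3.03, 3.03], [-0.79, 2.21], [0.23, 2.52], [-1.04, 4.18], [0, 3.07], [-2.55, 2.55]. Speed limits (rad/s): [2.22, 2.22, 2.57, 3.14, 3.14, 3.14].

INTERFACE

Orientations are given as [roll, pitch, yaw] about the fixed x, y, z axes, in that order (R = Rz(yaw) Ry(pitch) Rx(roll)).
In Python, from cell import monitor, viewer, ticket, manip gives the robot as it stands.
- The arm moves only by the shell command python3 -m jog 'ROWS' [FORCE]. ROWS is JSON, a list of rows, each an object of numbers: "grip": the finger opening in cm, from 0 to 9.4; "dx", "dy", "dz": the shift along the tool's x, y, z in cm; "spin": the turn about the tool's y in degrees. In form: [{"grip": .., "dx": .., "dy": .., "dz": .., "spin": ..}, ...]. A call has 1 to 20 rows; each row is the pose to reach, as a shift and turn from the pose commanded when the call began, along the tool's axes at that moment; what a row does not reach only later rows make up. A row lasts 1/8 s, in which the tool goes at most 62.5 mm and 10.7 degrees, less where a joint would pass 70% of its speed; a pose out of reach is approached as far as the arm can. A call with a gripper value outside its range is refused whole. The fingers move at their own pace and stop on an object; FORCE is the grip in N (left out, the last holds). Time passes only in rows, so rows that repeat a pose let the fingers close. It gives the time, the measured TCP pose, the force and the opening at its end, in the units of the state.
- monitor.read_state(): the state, without advancing time (a new reading comes with each control period).
- viewer.camera(name): name is "scene" or "top" or "wrist"; returns a dict with "color" (384x512x3 uint8, red, green, blue), "vertical_fov" (degrees; the focal length in pixels is half the picture's height over the tangent of half this angle, whatever the lens; pixels are square), "cx", "cy" (the principal point, pixels), "k1" (the pictures are not rectified: a ray, as slopes to the right and down, at radius r is drawn at 1 + k1 r^2 times it, then the intrinsics apply), "rvec" (rotation vector, rad) and "tvec" (3), from world to camera coordinates, as OpenCV has them. Camera axes: x right, y down, z forward; pixel columns grow to the right and rows downward; lengths in mm; the calibration is good to about 2 mm. A picture is of the moment at which its call begins. There is no depth.
- ticket.sign_off(): hands the job in, once; it reports no verdict.
The state is a dict: "clock": time; "joints": joint angles; "qd": joint speeds; "effort": joint torques, N m; "eef_pos": TCP position; "eef_rot": TCP orientation; "wrist_force": force on the tool from outside, world axes, zero at the start; "moment": the same for the moment, N m; "finger_gap": finger opening in mm.
Only numpy, scipy, OpenCV 4.12 (cv2) and the standard library are available. Lean on these libraries where they do the work, as an engineer would, in place of code of your own. Each camera call takes 0.05 s, during which the arm holds its last target. There are 200 camera calls.

TASK

The lid of the larger storage box is only laid on: press down its four raised rim sections with your fingertips, one on each side, until every one has clicked shut and lies flat. Leave the box standing where it is, without picking it up or shoving it along, and leave everything around it in place.

Things in the scene. Friction and masses are not known exactly. Their poses are not given: they have to be found in the camera images.
- medbox: the larger grey storage box with a white lid, loose, about 0.9 kg, 130 (its x) x 180 (its y) mm, 68 mm high to the lid's fixed middle panel and corners; origin at the centre of its underside, z up. Each side has one white rim section: a flap hinged along its inner edge at height 70 mm. All four start raised, outer edges 12 mm up; shut, they lie level, tops 72 mm above the table
- rim_xp (a joint): angle of the rim section on the box's +x side (a long side): 0 raised, grows as it is pressed, 0.40 rad clicked shut. It snaps: springs back up if let go before half-way, pulls itself shut beyond. About 10 N straight down on its press point clicks it, more nearer the hinge
- rim_xp_top (a point): press point of that +x section: on its top face, mid-length of its 124 mm, 20 mm out from its hinge line (39 mm from the box's centre), 10 mm in from its outer edge, which overhangs the wall by 4 mm; about 80 mm above the table raised, 72 mm when shut. Moves with the section
- rim_xm (a joint): angle of the rim section on the box's -x side (a long side): 0 raised, grows as it is pressed, 0.40 rad clicked shut. It snaps: springs back up if let go before half-way, pulls itself shut beyond. About 10 N straight down on its press point clicks it, more nearer the hinge
- rim_xm_top (a point): press point of that -x section: on its top face, mid-length of its 124 mm, 20 mm out from its hinge line (39 mm from the box's centre), 10 mm in from its outer edge, which overhangs the wall by 4 mm; about 80 mm above the table raised, 72 mm when shut. Moves with the section
- rim_yp (a joint): angle of the rim section on the box's +y side (a short side): 0 raised, grows as it is pressed, 0.40 rad clicked shut. It snaps: springs back up if let go before half-way, pulls itself shut beyond. About 10 N straight down on its press point clicks it, more nearer the hinge
- rim_yp_top (a point): press point of that +y section: on its top face, mid-length of its 74 mm, 20 mm out from its hinge line (64 mm from the box's centre), 10 mm in from its outer edge, which overhangs the wall by 4 mm; about 80 mm above the table raised, 72 mm when shut. Moves with the section
- rim_ym (a joint): angle of the rim section on the box's -y side (a short side): 0 raised, grows as it is pressed, 0.40 rad clicked shut. It snaps: springs back up if let go before half-way, pulls itself shut beyond. About 10 N straight down on its press point clicks it, more nearer the hinge
- rim_ym_top (a point): press point of that -y section: on its top face, mid-length of its 74 mm, 20 mm out from its hinge line (64 mm from the box's centre), 10 mm in from its outer edge, which overhangs the wall by 4 mm; about 80 mm above the table raised, 72 mm when shut. Moves with the section
- syrup: bystander: capped round amber bottle, 42 mm across, 85 mm tall, beside the box; origin at the centre of its underside
- smallcarton: bystander: small paper carton 75 x 35 x 60 mm tall, beside the box; origin at the centre of its underside
- jar: bystander: low round jar, 52 mm across, 50 mm tall, beside the box; origin at the centre of its underside
- tablets: bystander: round tablet bottle, 56 mm across, 95 mm tall; origin at the centre of its underside
- tallcarton: bystander: upright paper carton 50 x 70 x 120 mm tall; origin at the centre of its underside
- tape: bystander: roll of tape lying flat, 90 mm across, 24 mm tall; origin at the centre of its underside
- shutbox: bystander: smaller storage box 100 x 130 x 48 mm with a plain flat lid, already closed; origin at the centre of its underside
Not all that is in view belongs to the job. Leave any brown, purple or red look-alike of the medbox alone.

How it is judged (in metres and radians):
At the end, for the whole second after the job is handed in: All four rim sections shut (joint above 0.37 of 0.40 rad), the box at rest, flat on the table (tilt under 0.05 rad) and within 40 mm of its starting place, every bystander within 30 mm of its own (value of joint each of rim_xp, rim_xm, rim_yp, rim_ym above 0.37 rad and distance of medbox from where it was at the start of the episode below 0.04 m and height (world z) of medbox below 0.008 m and angle between medbox's own z axis and vertical below 0.05 rad and linear speed of medbox below 0.02 m/s and distance of each of syrup, smallcarton, jar, tablets, tallcarton, tape, shutbox from where it was at the start of the episode below 0.03 m); the robot touches nothing.
It fails at once if the box is lifted or tipped (height (world z) of medbox above 0.012 m or angle between medbox's own z axis and vertical above 0.15 rad).
It fails at once if the box is shoved more than 40 mm (distance of medbox from where it was at the start of the episode above 0.04 m).
It fails at once if a bystander is moved, lifted or knocked more than 30 mm (distance of any of syrup, smallcarton, jar, tablets, tallcarton, tape, shutbox from where it was at the start of the episode above 0.03 m).
It also fails if it takes over 45 s, if anything falls off the work surface, if the arm or the gripper's body presses on something with over 40 N, if the wrist force passes 120 N, or if a joint passes its speed limit or range.

## Working session

There is one attempt and no reset: what is moved stays moved. The work goes in short steps, Python scripts to look and compute and a shell command to move; the robot and the scene stay as the last step left them, time stands still between calls to the robot, and variables do not carry over. Pictures are saved under pics/ and viewed, about 8 in all and at most 12, crops included, and the job is handed in when it is done.

```bash
ls; mkdir -p pics
cat > h.py <<'E'
import numpy as np, cv2, json
from cell import monitor, viewer, ticket, manip
def grab(n,tag):
    c=viewer.camera(n); cv2.imwrite(f'pics/{tag}.png',c['color'][:,:,::-1]); 
    m={k:(np.array(v).tolist()) for k,v in c.items() if k!='color'}; json.dump(m,open(f'pics/{tag}.json','w')); return c
def load(tag): return json.load(open(f'pics/{tag}.json'))
def K(c):
    f=192/np.tan(np.radians(c['vertical_fov'])/2); return np.array([[f,0,c['cx']],[0,f,c['cy']],[0,0,1]]),np.array([c['k1'],0,0,0,0.])
def w2p(c,P):
    k,d=K(c); return cv2.projectPoints(np.float64(P).reshape(-1,1,3),np.float64(c['rvec']),np.float64(c['tvec']),k,d)[0].reshape(-1,2)
def p2w(c,p,z):
    k,d=K(c); u=cv2.undistortPoints(np.float64(p).reshape(-1,1,2),k,d).reshape(-1,2)
    R=cv2.Rodrigues(np.float64(c['rvec']))[0]; t=np.float64(c['tvec']).ravel()
    o=-R.T@t; r=np.c_[u,np.ones(len(u))]@R; return o+r*((z-o[2])/r[:,2])[:,None]
E
python3 - <<'E'
from h import *
for n in ['top','scene']: c=grab(n,n+'0'); print(load(n+'0'))
print(manip.finger_overhang, monitor.read_state())
a=cv2.imread('pics/top0.png');b=cv2.imread('pics/scene0.png')
cv2.imwrite('pics/t0.png',cv2.resize(a,(800,600),interpolation=cv2.INTER_CUBIC))
E
```

```text
pics
{'vertical_fov': 53.42535660885747, 'cx': 256.35867354094194, 'cy': 194.52740084504032, 'k1': 0.04208279513269245, 'rvec': [2.234662951605726, -1.979291850298807, 0.2039911688000654], 'tvec': [-38.54914050128088, 451.04215074957744, 1027.4989483205024]}
{'vertical_fov': 55.562638570936805, 'cx': 251.9478788019258, 'cy': 197.30500369800168, 'k1': -0.08324547020057228, 'rvec': [1.8117506982689071, 1.7118700183582454, -0.716415327543315], 'tvec': [-15.252510450863921, -270.43552929107346, 1411.837728773206]}
8.0 {'clock': 0.1, 'joints': array([ 1.22241400e+00,  3.00411073e-01,  1.52151958e+00,  1.80810274e-06,
        1.32068025e+00, -6.66082928e-02]), 'qd': array([-2.55493285e-04, -1.91571778e-03, -9.38465218e-04,  6.98271349e-05,
       -8.34346990e-04, -3.57076495e-04]), 'effort': array([ 2.26050843e-04, -5.32631850e+01, -3.53291309e+01,  7.08915596e-02,
        2.34729314e-02, -6.94954247e-05]), 'eef_pos': array([152.86360255, 528.09813738, 212.94526251]), 'eef_rot': array([-1.57072681e+00,  1.01587541e-03,  1.28902188e+00]), 'wrist_force': array([ 0.31594779, -0.20431196,  0.20340209]), 'moment': array([0.0046503 , 0.02350245, 0.00411426]), 'finger_gap': 94.14315634844714}
```

View pics/t0.png

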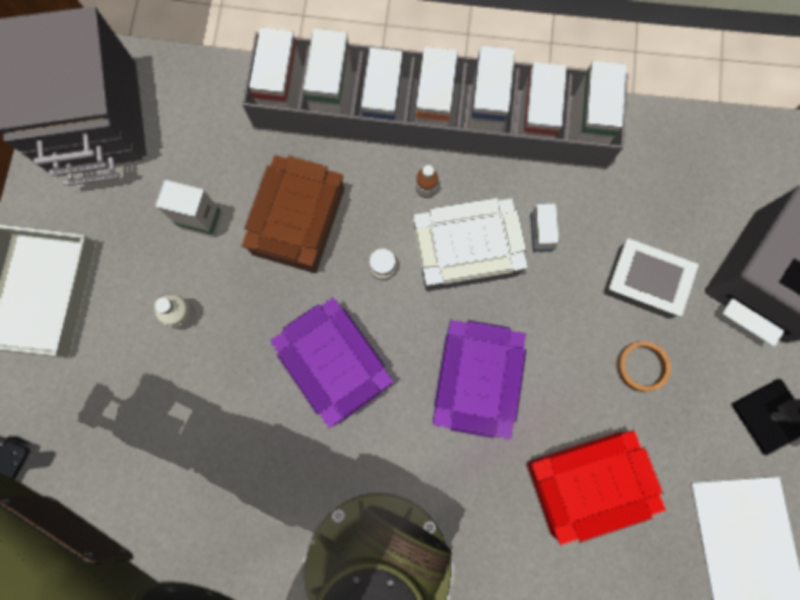

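View pics/scene0.png

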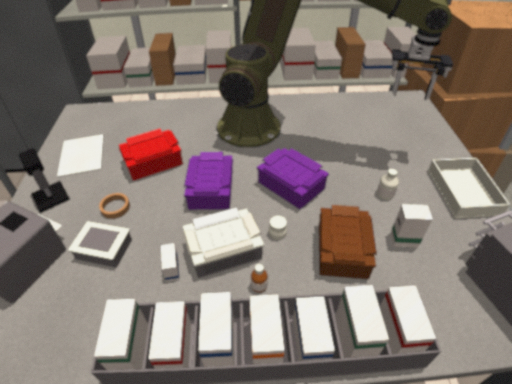

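The target is the white-lidded box at (470,242) in the top view. The look-alikes are brown (295,212), purple (332,360) and (480,378), and red (597,486). The shutbox at (653,277) has a plain flat lid. I'll check the choice in one close crop.

Run:
```python
from h import *
a=cv2.imread('pics/top0.png')[105:205,235:368]
cv2.imwrite('pics/crop.png',cv2.resize(a,None,fx=6,fy=6,interpolation=cv2.INTER_CUBIC))
```

```text
(no output)
```

View pics/crop.png

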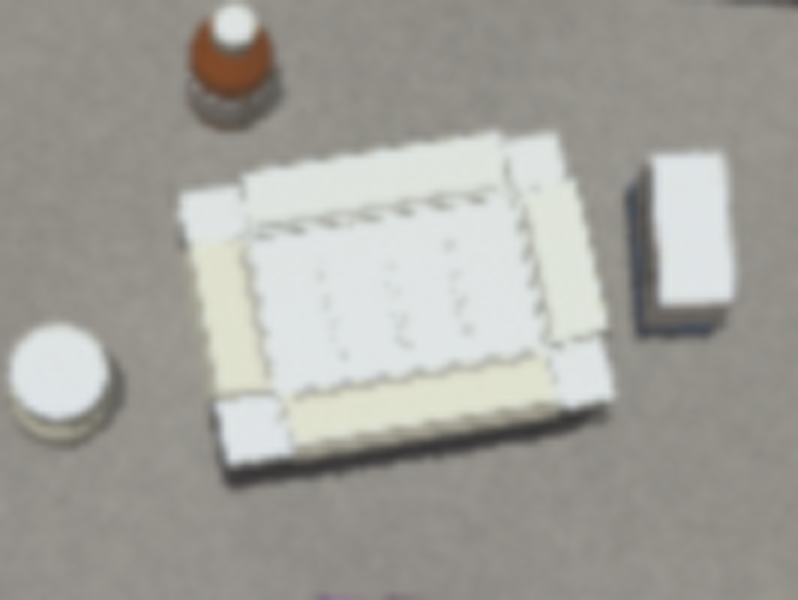

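Crop: the white-lidded box, with four raised rims and white corners. The outer corners are at crop TL (180,193), TR (558,135), BR (613,402) and BL (228,465). I'll fit the 130x180 rectangle at z=68.

Run:
```python
from h import *
from scipy.optimize import least_squares
c=load('top0'); p=np.array([[180,193],[558,135],[613,402],[228,465]])/6.+[235,105]-0.4
W=p2w(c,p,68); print(W.round(1)); print([np.linalg.norm(W[i]-W[i-1]).round(1) for i in range(4)])
e=W[1]-W[0]+W[2]-W[3]; print('long dir yaw',np.degrees(np.arctan2(e[1],e[0])),'ctr',W.mean(0))
th=np.arctan2(e[1],e[0]); C=W.mean(0)[:2]; L=np.array([np.cos(th),np.sin(th)]); S=np.array([-L[1],L[0]])
for n,o in dict(longA=S*39,longB=-S*39,shortA=L*64,shortB=-L*64).items(): print(n,(C+o).round(1))
s=monitor.read_state(); from scipy.spatial.transform import Rotation as Ro
R=Ro.from_euler('xyz',s['eef_rot']).as_matrix(); print(R.round(3)); print('tool delta to C at z=150(cm)',(R.T@(np.r_[C,150]-s['eef_pos'])/10).round(2))
print('L in tool',(R.T@np.r_[L,0]).round(3))
for t,q in dict(jar=[60,372],syr=[235,25],cart=[690,230]).items(): print(t,p2w(c,np.array([q])/6.+[235,105],dict(jar=50,syr=85,cart=60)[t]).round(0))
```

```text
[[ 616.9   12.7   68. ]
 [ 667.2 -162.2   68. ]
 [ 539.7 -198.7   68. ]
 [ 488.2  -24.7   68. ]]
[np.float64(134.0), np.float64(182.0), np.float64(132.7), np.float64(181.4)]
long dir yaw -73.7355570002327 ctr [578.01314295 -93.24880608  68.        ]
longA [615.5 -82.3]
longB [ 540.6 -104.2]
shortA [ 595.9 -154.7]
shortB [560.1 -31.8]
[[ 0.278 -0.    -0.961]
 [ 0.961 -0.001  0.278]
 [-0.001 -1.     0.   ]]
tool delta to C at z=150(cm) [-47.86   6.34 -58.12]
L in tool [-0.844  0.001 -0.536]
jar [[527.  58.  50.]]
syr [[696.  -5.  85.]]
cart [[ 629. -231.   60.]]
```

```bash
python3 -m jog '[{"grip":6.6,"dx":-47.9,"dz":-58.1,"dy":0,"spin":57.6},{"grip":6.6,"dx":-47.9,"dz":-58.1,"dy":0,"spin":57.6},{"grip":6.6,"dx":-47.9,"dz":-58.1,"dy":0,"spin":57.6},{"grip":6.6,"dx":-47.9,"dz":-58.1,"dy":0,"spin":57.6},{"grip":6.6,"dx":-47.9,"dz":-58.1,"dy":0,"spin":57.6},{"grip":6.6,"dx":-47.9,"dz":-58.1,"dy":0,"spin":57.6},{"grip":6.6,"dx":-47.9,"dz":-58.1,"dy":0,"spin":57.6},{"grip":6.6,"dx":-47.9,"dz":-58.1,"dy":0,"spin":57.6},{"grip":6.6,"dx":-47.9,"dz":-58.1,"dy":0,"spin":57.6},{"grip":6.6,"dx":-47.9,"dz":-58.1,"dy":0,"spin":57.6},{"grip":6.6,"dx":-47.9,"dz":-58.1,"dy":0,"spin":57.6},{"grip":6.6,"dx":-47.9,"dz":-58.1,"dy":0,"spin":57.6},{"grip":6.6,"dx":-47.9,"dz":-58.1,"dy":0,"spin":57.6},{"grip":6.6,"dx":-47.9,"dz":-58.1,"dy":0,"spin":57.6},{"grip":6.6,"dx":-47.9,"dz":-58.1,"dy":0,"spin":57.6},{"grip":6.6,"dx":-47.9,"dz":-58.1,"dy":0,"spin":57.6},{"grip":6.6,"dx":-47.9,"dz":-58.1,"dy":0,"spin":57.6},{"grip":6.6,"dx":-47.9,"dz":-58.1,"dy":0,"spin":57.6},{"grip":6.6,"dx":-47.9,"dz":-58.1,"dy":0,"spin":57.6},{"grip":6.6,"dx":-47.9,"dz":-58.1,"dy":0,"spin":57.6}]'
python3 - <<'E'
from h import *
from scipy.spatial.transform import Rotation as Ro
c=grab('wrist','w1'); s=monitor.read_state(); print(s['clock'],s['eef_pos'],s['eef_rot'],s['joints'],s['finger_gap'])
a=cv2.imread('pics/w1.png'); cv2.imwrite('pics/w1b.png',cv2.resize(a,(800,600)))
E
```

```text
clock: 2.6
eef_pos: [577.8, -93.4, 213.4]
eef_rot: [-1.571, 0.0, 0.284]
wrist_force: [-0.3, -0.9, -0.3]
finger_gap: 66.1
2.65 [577.83483204 -93.38118781 213.44205205] [-1.57079988e+00  1.05404498e-05  2.83672543e-01] [-2.22785903e-01  3.78961310e-01  1.41570323e+00 -8.43098082e-06
  1.34693561e+00 -5.06456574e-01] 66.02910486651398
```

View pics/w1b.png

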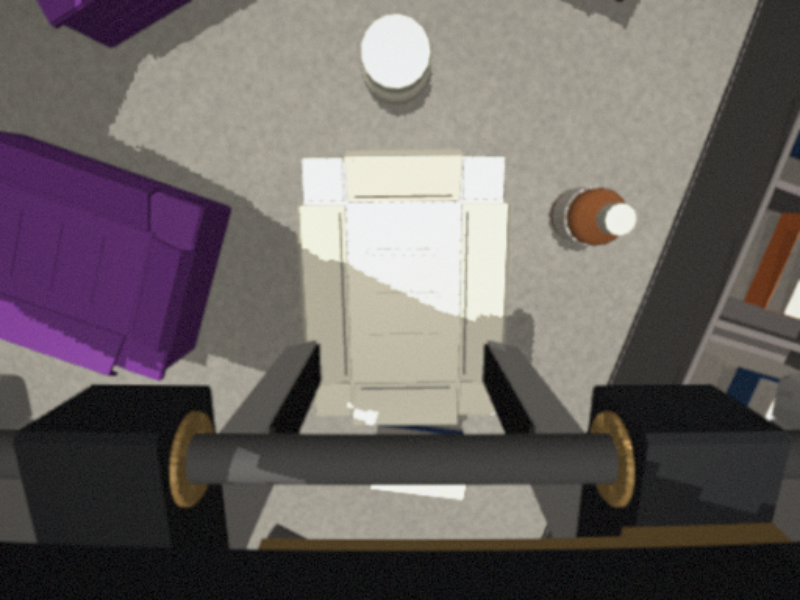

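Wrist view: the box is squarely aligned. Its corners are at (302,157), (504,157), (494,416) and (315,416), and the fingers straddle the middle. I'll do one check of the centre from this view.

Run:
```python
from h import *
c=load('w1'); p=np.array([[302,157],[504,157],[494,416],[315,416]])*.64
W=p2w(c,p,68); print(W.round(1),[np.linalg.norm(W[i]-W[i-1]).round(1) for i in range(4)],W.mean(0).round(1))
e=W[1]-W[0]+W[2]-W[3]; print(np.degrees(np.arctan2(e[1],e[0])))
th=np.radians(16.25);S=np.array([np.cos(th),np.sin(th),0]);L=np.array([S[1],-S[0],0]);C=np.array([577.8,-93.4,68])
print(W-C, (W.mean(0)-C)@S,(W.mean(0)-C)@L)
print((w2p(c,[C+s*65*S+l*90*L for s,l in [(-1,-1),(1,-1),(1,1),(-1,1)]])/.64).round(0))
```

```text
[[ 490.3  -25.6   68. ]
 [ 617.    11.4   68. ]
 [ 670.3 -164.7   68. ]
 [ 542.7 -202.    68. ]] [np.float64(184.0), np.float64(132.0), np.float64(184.1), np.float64(133.0)] [580.1 -95.2  68. ]
16.29129950433361
[[ -87.4981914    67.79504726    0.        ]
 [  39.21582685  104.82978223    0.        ]
 [  92.50655868  -71.34214099    0.        ]
 [ -35.10639715 -108.63589715    0.        ]] 1.6739746328184368 2.4027177561734594
[[302. 156.]
 [501. 156.]
 [489. 411.]
 [314. 410.]]
```

Both views agree within 2.5 mm. I'll press the two long sides together, stepping down gradually.

```bash
python3 -m jog '[{"grip":6.6,"dx":0.1,"dz":-0.1,"dy":6},{"grip":6.6,"dx":0.1,"dz":-0.1,"dy":10},{"grip":6.6,"dx":0.1,"dz":-0.1,"dy":11.5},{"grip":6.6,"dx":0.1,"dz":-0.1,"dy":12},{"grip":6.6,"dx":0.1,"dz":-0.1,"dy":12.3},{"grip":6.6,"dx":0.1,"dz":-0.1,"dy":12.6},{"grip":6.6,"dx":0.1,"dz":-0.1,"dy":12.9},{"grip":6.6,"dx":0.1,"dz":-0.1,"dy":13.1}]'
python3 -m jog '[{"grip":6.6,"dy":0.1},{"grip":6.6,"dy":0.2},{"grip":6.6,"dy":0.25},{"grip":6.6,"dy":0.25}]'
```

```text
validation failed for argument at $[0]...
validation failed for argument at $[0]...
```

```bash
python3 -m jog '[{"grip":6.6,"dx":0.1,"dz":-0.1,"dy":6,"spin":0},{"grip":6.6,"dx":0.1,"dz":-0.1,"dy":10,"spin":0},{"grip":6.6,"dx":0.1,"dz":-0.1,"dy":11.5,"spin":0},{"grip":6.6,"dx":0.1,"dz":-0.1,"dy":12,"spin":0},{"grip":6.6,"dx":0.1,"dz":-0.1,"dy":12.3,"spin":0},{"grip":6.6,"dx":0.1,"dz":-0.1,"dy":12.6,"spin":0},{"grip":6.6,"dx":0.1,"dz":-0.1,"dy":12.9,"spin":0},{"grip":6.6,"dx":0.1,"dz":-0.1,"dy":13.1,"spin":0}]'
python3 -m jog '[{"grip":6.6,"dx":0,"dz":0,"dy":0.1,"spin":0},{"grip":6.6,"dx":0,"dz":0,"dy":0.2,"spin":0},{"grip":6.6,"dx":0,"dz":0,"dy":0.2,"spin":0}]'
```

```text
clock: 3.65
eef_pos: [579.2, -94.1, 82.5]
eef_rot: [-1.571, -0.0, 0.284]
wrist_force: [-0.0, 0.2, -0.8]
finger_gap: 65.9
clock: 4.03
eef_pos: [579.1, -94.1, 80.4]
eef_rot: [-1.571, 0.0, 0.284]
wrist_force: [-0.5, 0.7, -0.8]
finger_gap: 66.2
```

```bash
python3 -m jog '[{"grip":6.6,"dx":0,"dz":0,"dy":-4,"spin":0},{"grip":0,"dx":0,"dz":-6.4,"dy":-4,"spin":0},{"grip":0,"dx":0,"dz":-6.4,"dy":-4,"spin":0},{"grip":0,"dx":0,"dz":-6.4,"dy":-4,"spin":0},{"grip":0,"dx":0,"dz":-6.4,"dy":-4,"spin":0},{"grip":0,"dx":0,"dz":-6.4,"dy":-4,"spin":0},{"grip":0,"dx":0,"dz":-6.4,"dy":-4,"spin":0}]' 10
python3 -m jog '[{"grip":0,"dx":0,"dz":0,"dy":2,"spin":0},{"grip":0,"dx":0,"dz":0,"dy":2.7,"spin":0},{"grip":0,"dx":0,"dz":0,"dy":3.1,"spin":0},{"grip":0,"dx":0,"dz":0,"dy":3.4,"spin":0},{"grip":0,"dx":0,"dz":0,"dy":3.7,"spin":0},{"grip":0,"dx":0,"dz":0,"dy":3.9,"spin":0},{"grip":0,"dx":0,"dz":0,"dy":4,"spin":0},{"grip":0,"dx":0,"dz":0,"dy":4,"spin":0}]'
```

```text
clock: 4.9
eef_pos: [597.0, -155.0, 120.5]
eef_rot: [-1.571, -0.0, 0.284]
wrist_force: [-0.1, -0.4, -0.2]
finger_gap: 9.7
clock: 5.9
eef_pos: [597.6, -156.2, 82.6]
eef_rot: [-1.573, -0.002, 0.284]
wrist_force: [-4.9, -1.5, 14.9]
finger_gap: 0.5
```

```bash
python3 -m jog '[{"grip":0,"dx":0,"dz":0,"dy":-5,"spin":0},{"grip":0,"dx":0,"dz":6,"dy":-5,"spin":0},{"grip":0,"dx":0,"dz":12.8,"dy":-5,"spin":0},{"grip":0,"dx":0,"dz":12.8,"dy":-5,"spin":0},{"grip":0,"dx":0,"dz":12.8,"dy":-5,"spin":0},{"grip":0,"dx":0,"dz":12.8,"dy":-3,"spin":0},{"grip":0,"dx":0,"dz":12.8,"dy":-2,"spin":0},{"grip":0,"dx":0,"dz":12.8,"dy":-1.3,"spin":0},{"grip":0,"dx":0,"dz":12.8,"dy":-0.9,"spin":0},{"grip":0,"dx":0,"dz":12.8,"dy":-0.6,"spin":0},{"grip":0,"dx":0,"dz":12.8,"dy":-0.3,"spin":0},{"grip":0,"dx":0,"dz":12.8,"dy":-0.1,"spin":0},{"grip":0,"dx":0,"dz":12.8,"dy":0,"spin":0},{"grip":0,"dx":0,"dz":12.8,"dy":0,"spin":0}]'
python3 -m jog '[{"grip":0,"dx":0,"dz":0,"dy":-5,"spin":0},{"grip":0,"dx":0,"dz":-9,"dy":-10,"spin":0},{"grip":0,"dx":0,"dz":-14,"dy":-14,"spin":0},{"grip":0,"dx":0,"dz":-14,"dy":-14,"spin":0},{"grip":0,"dx":0,"dz":-14,"dy":-14,"spin":0},{"grip":0,"dx":0,"dz":-14,"dy":-14,"spin":0},{"grip":0,"dx":0,"dz":-14,"dy":-14,"spin":0}]'
python3 - <<'E'
from h import *
c=grab('wrist','w2'); a=cv2.imread('pics/w2.png'); cv2.imwrite('pics/w2b.png',cv2.resize(a,(800,600)))
grab('top','t2')
a=cv2.imread('pics/t2.png')[85:215,220:393]; cv2.imwrite('pics/t2b.png',cv2.resize(a,None,fx=4.5,fy=4.5,interpolation=cv2.INTER_CUBIC))
E
```

```text
clock: 7.65
eef_pos: [561.9, -32.7, 82.4]
eef_rot: [-1.572, -0.002, 0.284]
wrist_force: [-5.1, -0.2, 18.9]
finger_gap: 0.9
clock: 8.52
eef_pos: [600.0, -165.9, 219.6]
eef_rot: [-1.57, 0.001, 0.285]
wrist_force: [0.7, 0.2, 0.9]
finger_gap: 0.3
```

View pics/w2b.png

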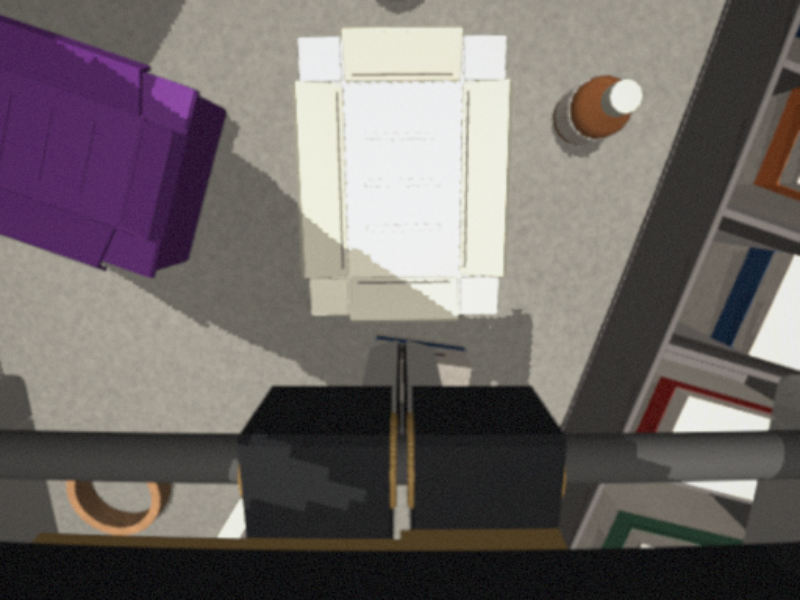

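The short sides met 15-19 N at tip height 74 mm, so they are not shut. I misread the note: the 39 and 64 mm figures are the hinge distances, so the press points lie 59 and 84 mm from the centre. I'll check that against this picture, and check whether the box has moved.

Run:
```python
from h import *
c=load('w2'); p=np.array([[298,37],[506,36],[497,314],[311,315]])*.64
W=p2w(c,p,68); C=W.mean(0); e=W[1]-W[0]+W[2]-W[3]; th=np.arctan2(e[1],e[0]); print(C.round(1),np.degrees(th))
C=np.array([579,-94.4,0]);th=np.radians(16.25); S=np.array([np.cos(th),np.sin(th),0]);L=np.array([S[1],-S[0],0])
for n,d,h,o in [('top',-L,64,94),('bot',L,64,94),('left',-S,39,69),('right',S,39,69)]:
    print(n,'hinge',(w2p(c,C+d*h+[0,0,70])/.64).round(0),'raised',(w2p(c,C+d*(o-1)+[0,0,82])/.64).round(0),'shut',(w2p(c,C+d*o+[0,0,72])/.64).round(0))
```

```text
[580.3 -95.4  68. ] 16.64322766876236
top hinge [[402.  79.]] raised [[402.  23.]] shut [[402.  27.]]
bot hinge [[401. 275.]] raised [[401. 320.]] shut [[401. 318.]]
left hinge [[343. 181.]] raised [[296. 180.]] shut [[298. 181.]]
right hinge [[460. 181.]] raised [[507. 181.]] shut [[505. 181.]]
```

The hinge lines match at 39 and 64 mm, and the box hasn't moved. With the jaws fully open at 94 mm, the fingers' outer edges lie 59.5 mm from centre, which is on both long-side press points.

```bash
python3 -m jog '[{"grip":9.4,"dx":0,"dz":7.7,"dy":0,"spin":0},{"grip":9.4,"dx":0,"dz":7.7,"dy":5,"spin":0},{"grip":9.4,"dx":0,"dz":7.7,"dy":8,"spin":0},{"grip":9.4,"dx":0,"dz":7.7,"dy":9,"spin":0},{"grip":9.4,"dx":0,"dz":7.7,"dy":9,"spin":0},{"grip":9.4,"dx":0,"dz":7.7,"dy":9,"spin":0},{"grip":9.4,"dx":0,"dz":7.7,"dy":9,"spin":0},{"grip":9.4,"dx":0,"dz":7.7,"dy":11,"spin":0},{"grip":9.4,"dx":0,"dz":7.7,"dy":12.5,"spin":0},{"grip":9.4,"dx":0,"dz":7.7,"dy":12.9,"spin":0},{"grip":9.4,"dx":0,"dz":7.7,"dy":13.2,"spin":0},{"grip":9.4,"dx":0,"dz":7.7,"dy":13.5,"spin":0},{"grip":9.4,"dx":0,"dz":7.7,"dy":13.8,"spin":0}]'
python3 -m jog '[{"grip":9.4,"dx":0,"dz":0,"dy":0.2,"spin":0},{"grip":9.4,"dx":0,"dz":0,"dy":0.3,"spin":0},{"grip":9.4,"dx":0,"dz":0,"dy":0.3,"spin":0}]'
```

```text
clock: 10.25
eef_pos: [579.4, -93.2, 84.1]
eef_rot: [-1.572, -0.002, 0.284]
wrist_force: [-9.6, 3.2, 28.1]
finger_gap: 93.9
clock: 10.62
eef_pos: [579.3, -93.1, 80.6]
eef_rot: [-1.572, -0.002, 0.284]
wrist_force: [-0.3, -0.5, -0.4]
finger_gap: 94.3
```

The force rose to 28 N and then dropped to zero, so both long sides clicked. Next are the short sides at 84 mm.

```bash
python3 -m jog '[{"grip":9.4,"dx":0,"dz":0,"dy":-5,"spin":0},{"grip":0,"dx":0,"dz":-5,"dy":-5,"spin":0},{"grip":0,"dx":0,"dz":-8.4,"dy":-5,"spin":0},{"grip":0,"dx":0,"dz":-8.4,"dy":-5,"spin":0},{"grip":0,"dx":0,"dz":-8.4,"dy":-5,"spin":0},{"grip":0,"dx":0,"dz":-8.4,"dy":-5,"spin":0},{"grip":0,"dx":0,"dz":-8.4,"dy":-5,"spin":0},{"grip":0,"dx":0,"dz":-8.4,"dy":-5,"spin":0},{"grip":0,"dx":0,"dz":-8.4,"dy":-3,"spin":0},{"grip":0,"dx":0,"dz":-8.4,"dy":-1.5,"spin":0},{"grip":0,"dx":0,"dz":-8.4,"dy":-1.1,"spin":0},{"grip":0,"dx":0,"dz":-8.4,"dy":-0.8,"spin":0},{"grip":0,"dx":0,"dz":-8.4,"dy":-0.5,"spin":0},{"grip":0,"dx":0,"dz":-8.4,"dy":-0.3,"spin":0}]'
python3 -m jog '[{"grip":0,"dx":0,"dz":0,"dy":0.2,"spin":0},{"grip":0,"dx":0,"dz":0,"dy":0.3,"spin":0},{"grip":0,"dx":0,"dz":0,"dy":0.3,"spin":0}]'
```

```text
clock: 12.38
eef_pos: [602.3, -173.7, 82.4]
eef_rot: [-1.571, 0.0, 0.284]
wrist_force: [0.0, -0.1, 0.0]
finger_gap: 0.4
clock: 12.75
eef_pos: [602.3, -173.7, 80.2]
eef_rot: [-1.571, -0.0, 0.284]
wrist_force: [-4.9, 1.0, 7.5]
finger_gap: 0.2
```

```bash
python3 -m jog '[{"grip":0,"dx":0,"dz":0,"dy":-5,"spin":0},{"grip":0,"dx":0,"dz":6,"dy":-5,"spin":0},{"grip":0,"dx":0,"dz":12,"dy":-5,"spin":0},{"grip":0,"dx":0,"dz":16.8,"dy":-5,"spin":0},{"grip":0,"dx":0,"dz":16.8,"dy":-5,"spin":0},{"grip":0,"dx":0,"dz":16.8,"dy":-5,"spin":0},{"grip":0,"dx":0,"dz":16.8,"dy":-3,"spin":0},{"grip":0,"dx":0,"dz":16.8,"dy":-1.5,"spin":0},{"grip":0,"dx":0,"dz":16.8,"dy":-1.1,"spin":0},{"grip":0,"dx":0,"dz":16.8,"dy":-0.8,"spin":0},{"grip":0,"dx":0,"dz":16.8,"dy":-0.5,"spin":0},{"grip":0,"dx":0,"dz":16.8,"dy":-0.3,"spin":0}]'
python3 -m jog '[{"grip":0,"dx":0,"dz":0,"dy":0.2,"spin":0},{"grip":0,"dx":0,"dz":0,"dy":0.3,"spin":0},{"grip":0,"dx":0,"dz":0,"dy":0.3,"spin":0}]'
python3 -m jog '[{"grip":0,"dx":0,"dz":0,"dy":-5,"spin":0},{"grip":0,"dx":0,"dz":-6,"dy":-10,"spin":0},{"grip":0,"dx":0,"dz":-12,"dy":-14,"spin":0},{"grip":0,"dx":0,"dz":-16,"dy":-14,"spin":0},{"grip":0,"dx":0,"dz":-16,"dy":-14,"spin":0},{"grip":0,"dx":0,"dz":-16,"dy":-14,"spin":0},{"grip":0,"dx":0,"dz":-16,"dy":-14,"spin":0}]'
python3 - <<'E'
from h import *
grab('wrist','w3'); a=cv2.imread('pics/w3.png'); cv2.imwrite('pics/w3b.png',cv2.resize(a,(800,600)))
grab('scene','s3'); 
A,B=[cv2.imread(f'pics/{n}.png')[195:295,150:300] for n in('scene0','s3')]
cv2.imwrite('pics/s3b.png',cv2.resize(np.vstack([A,B]),None,fx=3,fy=3,interpolation=cv2.INTER_CUBIC))
E
```

```text
clock: 14.25
eef_pos: [555.4, -12.7, 82.3]
eef_rot: [-1.571, 0.0, 0.283]
wrist_force: [-0.1, 0.6, 0.1]
finger_gap: 0.7
clock: 14.62
eef_pos: [555.4, -12.6, 80.1]
eef_rot: [-1.571, -0.0, 0.284]
wrist_force: [-3.9, -0.4, 8.0]
finger_gap: 0.8
clock: 15.5
eef_pos: [599.9, -164.8, 219.1]
eef_rot: [-1.57, 0.001, 0.285]
wrist_force: [-0.4, -0.1, 0.6]
finger_gap: 0.3
```

View pics/w3b.png

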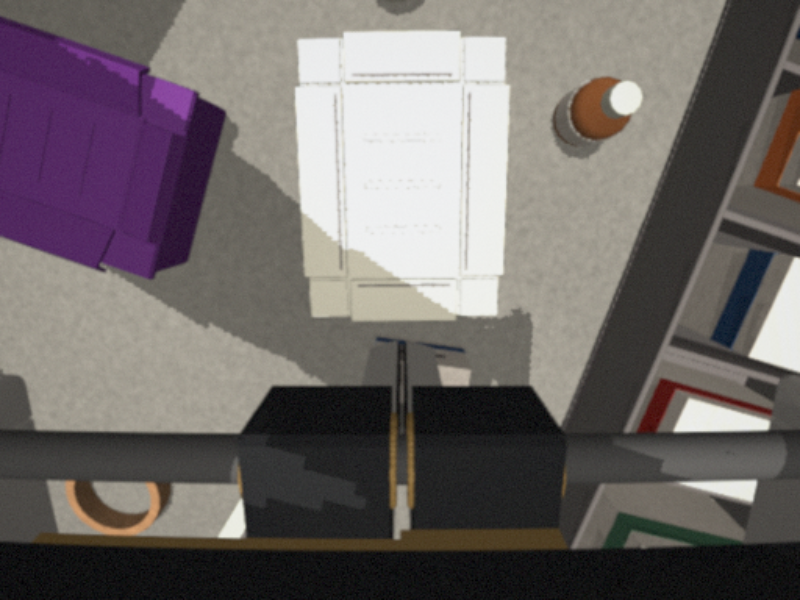

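View pics/s3b.png

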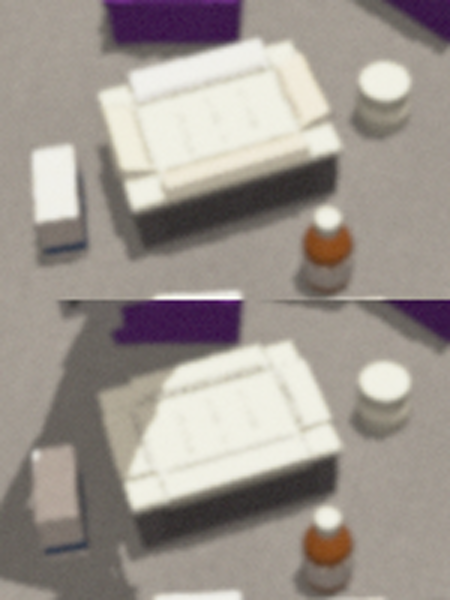

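Before and after: all four rims now have the same shading as the lid panel and lie flat. The box, jar, syrup and small carton haven't moved, and the robot is clear.

```bash
python3 -c "
from h import *
print(ticket.sign_off())"
```

```text
the job is handed in; nothing more can be done
None
```

All four rim sections of the white-lidded box look shut, and I handed the job in at about 15.6 s on the robot's clock. The sign-off gave no verdict.

- **Presses:** I pressed both long sides together with the jaws fully open. The force rose to 28 N and then fell to zero as they clicked. I then pressed each short side with the fingers closed. Both had clicked by 82 mm tool height, and on the final step down the fingertips met them at 72 mm, the shut height, with about 8 N.
- **First attempt failed:** I took the 39 and 64 mm figures for the press points, but they are the hinge lines, so the first round of presses shut nothing. A force of 15–19 N on the short sides gave it away. I checked the geometry against the wrist picture and pressed again at 59 and 84 mm.
- **Last checks:** In the final wrist and scene pictures all four rims look flat and shaded like the lid panel. The box, jar, syrup and small carton stand where they were. The tape and syrup also look unmoved in the wrist pictures. I did not check the tablets, tall carton or shutbox in the last pictures, but the arm never went low near them.

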